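# Press and slide the specimen carrier under the leaf springs

## Task

Load the flat specimen carrier into the loading stage without gripping it: with the fingertips, press the carrier down hard on the bare pad behind its ridge so that the sprung loading platform sinks, and keep it pressed while you slide it under the two lugs and leaf springs, fully home against the end stop, so that the platform pops back up behind it. Then let go of it. Only press and push the carrier, never lift it, and leave the small things beside the stage where they stand.

Things in the scene. Friction and masses are not known exactly. Their poses are not given: they have to be found in the camera images.
- stage: Aluminium stage fixed to the worktop, 250 x 136 x 44 mm high. Origin: centre of its underside. Its x axis is the slide direction (roughly to the robot's left), z up. In its frame, mm: between side rails (inner faces y +-50.5, tops z 32) lie the white sprung platform (x -114 to -1), then a fixed deck (x 1 to 104, top z 19). The end stop has bumper faces at x 102, top z 34.
- lug_mid (a point): Mid-point between the two lugs that overhang the channel's edges at the start of the deck (stage x 6.5, y 0, z 31.5 = their underside). Lugs: stage x 0 to 13, y beyond +-34, top z 44; open above between them. A carrier on the raised platform is too high to pass under: press it down at least 4.5 mm (8 mm is full travel).
- deck_home (a point): Point on the deck's top, 19 mm above the worktop, where the centre of the carrier's underside lies when it is fully home (stage x 52, y 0, z 19). Axes as the stage.
- carrier: Loose flat grey carrier, 100 (x) x 96 (y) x 8 mm, about 0.12 kg. Origin: centre of its underside; axes as the stage's. It starts on the raised platform (underside z 28 mm), centre 58 to 66 mm behind the stage's origin. A cross ridge, 56 mm wide, 10 mm high, stands on top from x -8 to 0; bare pad behind it (x -50 to -8), round glass mount in front. The ridge passes between lugs and springs.
- carrier_pad (a point): Point on the carrier's top (8 mm above its underside), mid-pad behind the ridge: 26 mm behind the carrier's centre, 18 mm behind the ridge's rear face. Press here and push against the ridge. When the carrier is home it lies at stage x 26, z 27 mm.
- lifter (a joint): Sinking of the white sprung loading platform in m: 0 = raised (top 28 mm above the worktop), 0.008 = fully down (top 20 mm). The spring pushes up with 6 N raised and 11 N fully down.
- leaf_left (a joint): Angle in rad by which the steel leaf spring at the stage's +y side is lifted: 0 = at rest, about 0.045 when the carrier lies under it. Blade 11 mm wide at y 35 to 46, hinged at x 17, z 40, sloping down to its tip at x 73, z 24; it presses on the carrier with about 3 N.
- leaf_right (a joint): The same for the leaf spring at the stage's -y side.
- vial_mid (a point): Centre of a small capped vial, 23 mm across, 48 mm high, standing beside the stage. Leave alone.
- wax_mid (a point): Centre of a paraffin block, 30 x 46 x 22 mm, beside the stage. Leave alone.
- dropper_mid (a point): Centre of a dropper bottle, 32 mm across, 94 mm high, beside the stage. Leave alone.
- stopper_mid (a point): Centre of a rubber stopper, 26 mm across and high, beside the stage. Leave alone.
Things that resemble listed ones, but are neither listed nor needed, are in the scene too. Leave any brown or orange look-alike of the carrier alone.

How it is judged:
By the outcome, as a careful person would: the job done as asked, in the order asked, and still so for the second after the job is handed in, with the robot touching nothing.
It also fails if it takes over 48 s, if anything falls off the work surface, if the arm or the gripper's body presses on something with over 40 N, if the wrist force passes 120 N, or if a joint passes its speed limit or range.

## Robot

A 7-joint arm with a two-finger parallel gripper is mounted at the origin on a cart in front of the work surface, level with it; the furniture and walls round the work are solid. World frame = base frame: x ahead of the robot, y to its left, z up, the work surface at z = 0. Lengths are in m, angles in rad, forces in N, time in s.
With the tool pointing down it reaches from about 0.425 to 0.925 m from the base axis. Payload 6.8 kg.
Tool frame: the origin (TCP) lies at the very end of the fingers, on their centre line; the grasp point (between the pads) lies 19 mm behind it; z points along the fingers, x is the direction in which the jaws open and shut, and the axes are right-handed (so a half turn about z gives the same grasp; the last joint's range is limited). The gripper opens to 85 mm and grips with 20 to 120 N. Pads are 22 mm wide; open, the fingers measure 114 mm over their backs; the gripper's body (76 mm by 85 mm) begins 54 mm behind the grasp point. The pads swing forward as they close: fully open they stand 13 mm farther back than shut.
Start: joints at [-0.108, 0.477, 0.022, 1.555, -0.011, 1.109, -0.083], TCP at [0.675, 0, 0.231] pointing down, gripper open.
Joint ranges: [-2.96, 2.96], [-0.34, 2.1], [-1.41, 1.46], [0.24, 2.44], [-1.37, 4.51], [0.17, 1.92], [-2.96, 2.96]. Speed limits (rad/s): [2.39, 2.39, 3.14, 3.14, 3.14, 3.14, 3.14].

## Interface

Orientations are given as a unit quaternion [w, x, y, z].
In Python, from station import get_obs, read_camera, calibration, hand_in, recognise, outline_of, place_of gives the robot as it stands.
- The arm moves only by the tool move_arm, never from a script. Its argument "steps" is a list of rows, each an object with "fingers": the finger opening in mm, from 0 to 85.4; "translation": the shift along the world's x, y, z in mm, a list of three; "turn": the turn about the world's z in rad. In form: [{"fingers": fingers, "translation": [dx, dy, dz], "turn": turn}, ...]. A call has 1 to 10 rows; each row shifts and turns the commanded pose from where the row before left it; what a row does not reach is not made up. A row lasts 1/8 s, in which the tool goes at most 62.5 mm and 10.7 degrees, less where a joint would pass 70% of its speed; a pose out of reach is approached as far as the arm can. A call with a gripper value outside its range is refused whole. The fingers move at their own pace and stop on an object; "newtons" is the grip in N (left out, the last holds). Time passes only in rows, so rows that do not move let the fingers close. It gives the time, the measured TCP pose, the force and the opening at its end, in the units of the state.
- get_obs(): the state, without advancing time (a new reading comes with each control period).
- read_camera(name): name is "scene" or "side" or "wrist"; returns the picture (384x512x3 uint8, blue, green, red); there is no depth.
- calibration(name): a dict with "camera_matrix" (3x3 intrinsics, pixels), "rvec" (rotation vector, rad) and "tvec" (3), from world to camera coordinates, as OpenCV has them. Camera axes: x right, y down, z forward; pixel columns grow to the right and rows downward; lengths in m; the calibration is good to about 2 mm. A picture is of the moment at which its call begins: read the wrist's pose just before it. calibration takes no time and is no camera call; for the wrist camera it gives the pose at the moment of the call.
- hand_in(): hands the job in, once; it reports no verdict.
Trained networks look in the newest picture that a camera, given by its name, has taken for a name from the list of things; names that differ only in an ending like _2 or _b are one class to them, and where a whole thing is asked for, a point or a joint stands for the part that bears it (a point fixed in the world has none). Each returns a list of dicts, best first, with "conf" (0 to 1); they miss things now and then, are a little off and sometimes report something else, mostly with a low value. They report only what shows in the picture. A call takes as long as a camera call. They do not tell look-alikes from the thing itself.
- recognise(camera, name): "xy" ([column, row] in pixels, amid what is visible of it).
- outline_of(camera, name): "mask" (384x512 bool, what is visible of it) and "xy" ([column, row] in pixels, amid what is visible of it).
- place_of(camera, name): "xy" ([column, row] in pixels: a listed point, or the origin of a listed thing).
The state is a dict: "t": time; "q": joint angles; "joint_vel": joint speeds; "joint_torque": joint torques, N m; "eef_pos": TCP position; "tool_rot": TCP orientation; "contact_force": force on the tool from outside, world axes, zero at the start; "torque": the same for the moment, N m; "gripper_width": opening from 0.0 (shut) to 1.0 (fully open).
Only numpy, scipy, OpenCV 4.12 (cv2) and the standard library are available. Lean on these libraries where they do the work, as an engineer would, in place of code of your own. Each camera call takes 0.05 s, during which the arm holds its last target.

## Working session

There is one attempt and no reset: what is moved stays moved. The work goes in short steps, Python scripts to look and compute and a tool call to move; the robot and the scene stay as the last step left them, time stands still between calls to the robot, and variables do not carry over. Pictures are saved under pics/ and viewed, and the job is handed in when it is done.

Besides the shell and the picture viewer there is one more tool, called after "Call:" as name(argument=value, ...), one argument or row to a line, values as JSON. move_arm: Moves the arm, as the interface text tells. Its arguments: {"type":"object","properties":{"steps":{"type":"array"},"newtons":{"type":"number"}},"required":["steps"]}

```bash
mkdir -p pics; ls
cat > h.py <<'E'
import numpy as np, cv2
from station import *
def cal(n):
    c=calibration(n); K=np.array(c["camera_matrix"],float); R=cv2.Rodrigues(np.array(c["rvec"],float))[0]; t=np.array(c["tvec"],float).ravel(); return K,R,t
def ray(n,xy):
    K,R,t=cal(n); d=R.T@np.linalg.inv(K)@np.array([xy[0],xy[1],1.]); return -R.T@t,d
def onz(n,xy,z):
    o,d=ray(n,xy); return o+d*(z-o[2])/d[2]
def proj(n,P):
    K,R,t=cal(n); p=(np.atleast_2d(P)@R.T+t)@K.T; return p[:,:2]/p[:,2:]
E
python3 - <<'E'
from h import *
for n in ["scene","side","wrist"]:
    im=read_camera(n); cv2.imwrite(f"pics/{n}0.png",im)
    for nm,f in [("stage",place_of),("carrier",place_of),("carrier_pad",place_of),("lug_mid",place_of),("deck_home",place_of)]:
        print(n,nm,[(np.round(r["xy"]).tolist(),round(r["conf"],2)) for r in f(n,nm)])
o=get_obs(); print(o)
E
```

```text
pics
scene stage [([219.0, 228.0], 0.77)]
scene carrier [([356.0, 260.0], 0.98), ([248.0, 214.0], 0.84), ([314.0, 199.0], 0.64)]
scene carrier_pad [([256.0, 206.0], 0.88), ([346.0, 251.0], 0.58), ([297.0, 199.0], 0.57)]
scene lug_mid [([219.0, 219.0], 0.6)]
scene deck_home [([196.0, 230.0], 0.79), ([170.0, 202.0], 0.39)]
side stage [([256.0, 214.0], 0.96)]
side carrier [([265.0, 213.0], 0.97), ([171.0, 292.0], 0.88), ([290.0, 284.0], 0.78)]
side carrier_pad [([263.0, 219.0], 0.9), ([292.0, 268.0], 0.84), ([180.0, 276.0], 0.79)]
side lug_mid [([259.0, 200.0], 0.86)]
side deck_home [([254.0, 194.0], 0.6)]
wrist stage [([147.0, 85.0], 0.96)]
wrist carrier [([133.0, 143.0], 0.89)]
wrist carrier_pad [([124.0, 170.0], 0.67)]
wrist lug_mid [([136.0, 80.0], 0.59), ([126.0, 172.0], 0.28)]
wrist deck_home []
{'t': 0.9, 'q': array([-0.10812918,  0.47698504,  0.02241525,  1.55542015, -0.01146765,
        1.10928741, -0.08308174]), 'joint_vel': array([ 0.00056174,  0.00185794, -0.00051228, -0.00139573,  0.00147941,
       -0.00102452,  0.00131696]), 'joint_torque': array([-9.05160960e-04, -5.96301627e+01,  1.60568677e+00, -2.81542969e+01,
        1.25128534e-02,  1.57016675e-03, -1.15009988e-05]), 'eef_pos': array([6.75011869e-01, 6.89034987e-06, 2.31309728e-01]), 'tool_rot': array([9.86278301e-06, 1.00000000e+00, 1.34926333e-05, 1.52963081e-05]), 'contact_force': array([ 0.10900332,  0.41216669, -0.60938296]), 'torque': array([0.00944793, 0.02587401, 0.00525279]), 'gripper_width': 0.9968178284766038}
```

View pics/scene0.png

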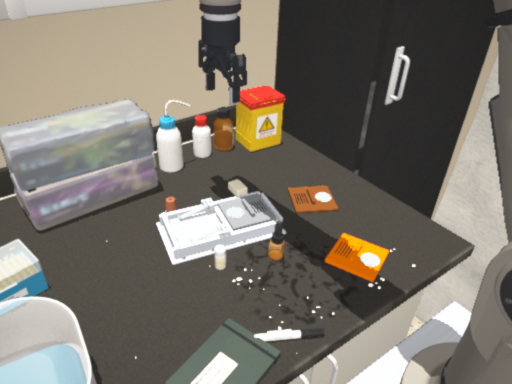

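View pics/side0.png

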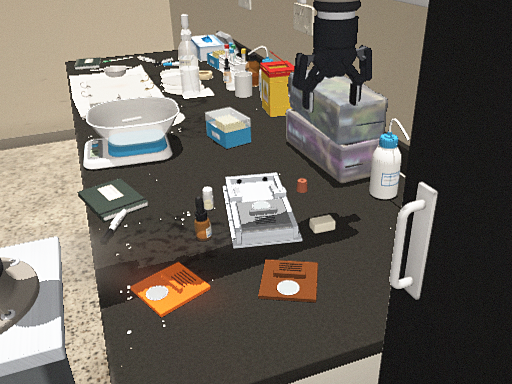

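View pics/wrist0.png

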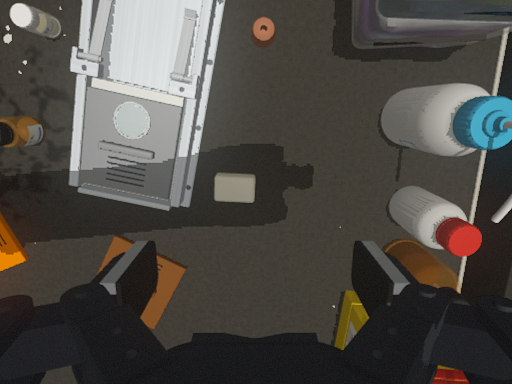

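The grey carrier (wrist (130,143), scene (245,213), side (265,213)) sits on the white platform in the stage. The orange ones (scene (356,260), (314,199)) are look-alikes. Enlarged crop to confirm and for corner picking.

Run:
```python
from h import *
im=cv2.imread("pics/wrist0.png")
c=cv2.resize(im[0:215,55:255],None,fx=2.75,fy=2.75,interpolation=cv2.INTER_CUBIC); cv2.imwrite("pics/crop0.png",c)
im=cv2.imread("pics/side0.png")
c=cv2.resize(im[165:255,210:310],None,fx=6,fy=6,interpolation=cv2.INTER_CUBIC); cv2.imwrite("pics/crop0s.png",c)
for n,xy,z in [("scene",(219,228),0),("side",(256,214),0),("wrist",(147,85),0),("scene",(248,214),.028),("side",(265,213),.028),("wrist",(133,143),.028),("scene",(256,206),.036),("side",(263,219),.036),("wrist",(124,170),.036),("scene",(219,219),.0315),("side",(259,200),.0315),("wrist",(136,80),.0315)]:
    print(n,z,np.round(onz(n,xy,z)*1000,1))
print(cal("wrist"))
```

```text
scene 0 [560.1  84.5   0. ]
side 0 [550.1  79.9   0. ]
wrist 0 [558.   86.4   0. ]
scene 0.028 [535.9  24.8  28. ]
side 0.028 [553.   33.1  28. ]
wrist 0.028 [547.   26.5  28. ]
scene 0.036 [ 5.409e+02 -2.000e-01  3.600e+01]
side 0.036 [536.4   1.2  36. ]
wrist 0.036 [537.7  -0.9  36. ]
scene 0.0315 [553.   88.2  31.5]
side 0.0315 [558.5  82.   31.5]
wrist 0.0315 [557.3  89.3  31.5]
(array([[324.43841467,   0.        , 254.19094155],
       [  0.        , 324.43841467, 192.17985695],
       [  0.        ,   0.        ,   1.        ]]), array([[ 9.99998414e-01,  5.03455009e-04,  1.70854298e-03],
       [ 4.18547326e-05, -9.65599175e-01,  2.60035059e-01],
       [ 1.78068365e-03, -2.60034575e-01, -9.65597664e-01]]), array([-0.67510275, -0.03369417,  0.37583773]))
```

View pics/crop0.png

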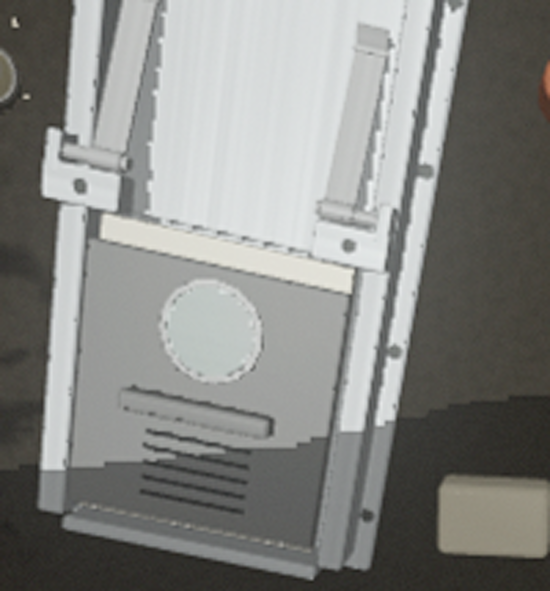

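View pics/crop0s.png

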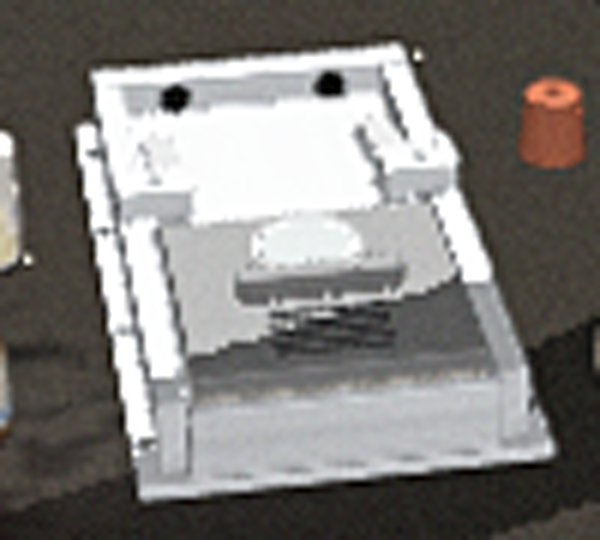

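Run:
```python
from h import *
P=lambda x,y,z:onz("wrist",(x/2.75+55-.3,y/2.75-.3),z)*1000
c=[P(90,240,.036),P(350,292,.036),P(315,552,.036),P(76,505,.036)]
for p in c: print(np.round(p,1))
C=np.mean(c,0); ax=(c[0]+c[1]-c[2]-c[3])/2; ay=(c[0]+c[3]-c[1]-c[2])/2
print(C,np.linalg.norm(ax[:2]),np.linalg.norm(ay[:2]),np.degrees(np.arctan2(ax[1],ax[0])),np.degrees(np.arctan2(-ay[0],ay[1]))) 
r=[P(120,392,.046),P(270,425,.046)]; print("ridge top rear",r,  np.hypot(*(r[1]-r[0])[:2]),np.degrees(np.arctan2(*(r[1]-r[0])[[1,0]])))
# lugs' rear corners z .044
l=[P(42,197,.044),P(120,205,.044),P(314,258,.044),P(385,270,.044)]
for p in l: print("lug",np.round(p,1))
```

```text
[510.2  82.5  36. ]
[602.6  64.5  36. ]
[583.1 -34.4  36. ]
[491.8 -15.4  36. ]
[546.93976725  24.27489247  36.        ] 100.18575383994241 93.68947203806222 79.10192450728161 78.60757917572022
ridge top rear [array([519.01476159,  29.27582413,  46.        ]), array([572.60779405,  17.2302342 ,  46.        ])] 54.93004064015435 -12.667314744633495
lug [499.4  96.3  44. ]
lug [526.1  93.7  44. ]
lug [592.3  76.1  44. ]
lug [617.1  72.   44. ]
```

Call:
move_arm(
  steps=[
    {"fingers": 20,"translation": [-45,0,-20],"turn": -0.1},
    {"fingers": 20,"translation": [-45,0,-30],"turn": -0.1},
    {"fingers": 20,"translation": [-43,1,-40],"turn": 0},
    {"fingers": 20,"translation": [0,0,-31],"turn": 0},
    {"fingers": 20,"translation": [0,0,0],"turn": 0},
    {"fingers": 20,"translation": [0,0,0],"turn": 0},
  ],
)

```text
t: 1.65
eef_pos: [0.5435, 0.0011, 0.1115]
tool_rot: [-0.0, 0.995, -0.1, 0.001]
contact_force: [0.4, -0.6, -0.6]
gripper_width: 0.235
```

Run:
```python
from h import *
o=get_obs(); print(o["t"],o["eef_pos"],o["tool_rot"],o["gripper_width"],o["contact_force"])
im=read_camera("wrist"); cv2.imwrite("pics/w1.png",cv2.resize(im,None,fx=1.5,fy=1.5,interpolation=cv2.INTER_CUBIC))
for nm in ["carrier","carrier_pad","dropper_mid"]:
    z={"carrier":.028,"carrier_pad":.036,"dropper_mid":.047}[nm]
    print(nm,[(np.round(r["xy"],1).tolist(),round(r["conf"],2),np.round(onz("wrist",r["xy"],z)*1000,1)) for r in place_of("wrist",nm)])
s=read_camera("scene"); print([(r["xy"],r["conf"],onz("scene",r["xy"],.047)) for r in place_of("scene","dropper_mid")])
```

```text
1.65 [0.54354389 0.0010839  0.11154997] [-2.21311400e-04  9.94996594e-01 -9.99026455e-02  1.09067918e-03] 0.23533658315973244 [ 0.43138705 -0.58859689 -0.63286745]
carrier [([263.7, 350.1], 0.9, array([ 525.7, -128.3,   28. ])), ([42.3, 330.7], 0.87, array([353.8, -73.6,  28. ])), ([250.4, 164.2], 0.68, array([546.2,  26.3,  28. ]))]
carrier_pad [([275.7, 331.6], 0.84, array([ 539. , -106.3,   36. ])), ([60.2, 326.4], 0.63, array([375.8, -67.8,  36. ])), ([244.3, 206.4], 0.57, array([536.1,  -0.7,  36. ]))]
dropper_mid [([60.5, 192.0], 0.69, array([420.8,  36.4,  47. ]))]
[([276.3, 236.4], 0.86, array([0.42723698, 0.03467516, 0.047     ]))]
```

View pics/w1.png

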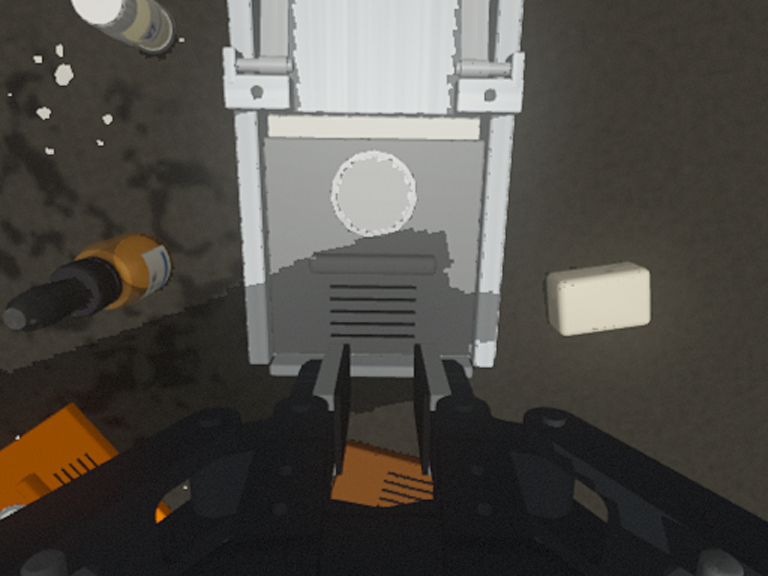

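The grey carrier is centred in the view (pixels/1.5: ridge about (248,176)), with its axes square to the picture, so the turn is right. Fingertips are behind it. I'll refine the pose from the edges.

Run:
```python
from h import *
P=lambda x,y,z:onz("wrist",(x/1.5-.17,y/1.5-.17),z)*1000
a=np.radians(78.5);u=np.array([np.cos(a),np.sin(a)]);v=np.array([-u[1],u[0]])
def S(n,p): print(n,np.round(p,1), "along",round(float(p[:2]@u),1),"lat",round(float(p[:2]@v),1))
S("lugL",P(290,111,.044));S("lugR",P(459,111,.044));S("lugLo",P(225,108,.044));S("lugRo",P(523,111,.044))
S("c fl",P(266,138,.036));S("c fr",P(484,139,.036));S("ridge l rear",P(310,273,.046));S("ridge r",P(437,273,.046))
S("rail rl top",P(250,363,.032));S("rail rr",P(497,366,.032));S("rail fl",P(238,113,.032));S("rail fr",P(513,113,.032))
S("tcp",get_obs()["eef_pos"]*1000)
```

```text
lugL [523.   90.4  44. ] along 192.8 lat -494.4
lugR [589.9  76.8  44. ] along 192.9 lat -562.7
lugLo [497.6  96.6  44. ] along 193.9 lat -468.3
lugRo [615.3  71.7  44. ] along 192.9 lat -588.6
c fl [509.1  82.8  36. ] along 182.7 lat -482.3
c fr [599.9  64.1  36. ] along 182.4 lat -575.1
ridge l rear [515.4  23.8  46. ] along 126.1 lat -500.3
ridge r [569.6  12.8  46. ] along 126.1 lat -555.7
rail rl top [473.4 -17.1  32. ] along 77.6 lat -467.3
rail rr [591.6 -42.8  32. ] along 76.0 lat -588.2
rail fl [499.1  95.4  32. ] along 193.0 lat -470.1
rail fr [614.5  72.1  32. ] along 193.2 lat -587.7
tcp [542.7   1.  111. ] along 109.2 lat -531.6
```

Call:
move_arm(
  steps=[
    {"fingers": 20,"translation": [-2,0,-30],"turn": 0},
    {"fingers": 20,"translation": [-1,0,-28],"turn": 0},
    {"fingers": 20,"translation": [0,0,-10],"turn": 0},
    {"fingers": 20,"translation": [0,0,0],"turn": 0},
    {"fingers": 20,"translation": [0,0,0],"turn": 0},
  ],
)

```text
t: 2.58
eef_pos: [0.54, 0.001, 0.0433]
tool_rot: [-0.0, 0.995, -0.1, 0.001]
contact_force: [0.7, 0.4, 0.0]
gripper_width: 0.235
```

Call:
move_arm(
  steps=[
    {"fingers": 20,"translation": [0,0,-4],"turn": 0},
    {"fingers": 20,"translation": [0,0,-4],"turn": 0},
    {"fingers": 20,"translation": [0,0,0],"turn": 0},
  ],
)

```text
t: 2.95
eef_pos: [0.5396, 0.001, 0.0346]
tool_rot: [-0.0, 0.995, -0.1, 0.001]
contact_force: [0.4, -0.1, 4.9]
gripper_width: 0.231
```

Call:
move_arm(
  steps=[
    {"fingers": 20,"translation": [0,0,-3],"turn": 0},
    {"fingers": 20,"translation": [0,0,-3],"turn": 0},
    {"fingers": 20,"translation": [0,0,0],"turn": 0},
  ],
)

```text
t: 3.32
eef_pos: [0.5396, 0.001, 0.0289]
tool_rot: [-0.0, 0.995, -0.1, 0.0]
contact_force: [-0.1, 0.6, 8.2]
gripper_width: 0.237
```

Call:
move_arm(
  steps=[
    {"fingers": 20,"translation": [0,0,-3],"turn": 0},
    {"fingers": 20,"translation": [0,0,0],"turn": 0},
  ],
)

```text
t: 3.58
eef_pos: [0.5397, 0.001, 0.0279]
tool_rot: [-0.0, 0.995, -0.1, 0.001]
contact_force: [-7.8, 0.3, 29.6]
gripper_width: 0.239
```

Run:
```python
from h import *
o=get_obs(); print(o["t"],o["eef_pos"],o["contact_force"])
im=read_camera("wrist"); cv2.imwrite("pics/w2.png",cv2.resize(im,None,fx=1.5,fy=1.5,interpolation=cv2.INTER_CUBIC))
s=read_camera("side");cv2.imwrite("pics/s2.png",cv2.resize(s[150:270,190:340],None,fx=5,fy=5,interpolation=cv2.INTER_CUBIC))
```

```text
3.575 [0.53972693 0.0009662  0.02791561] [-7.81804174  0.34276419 29.64360426]
```

View pics/w2.png

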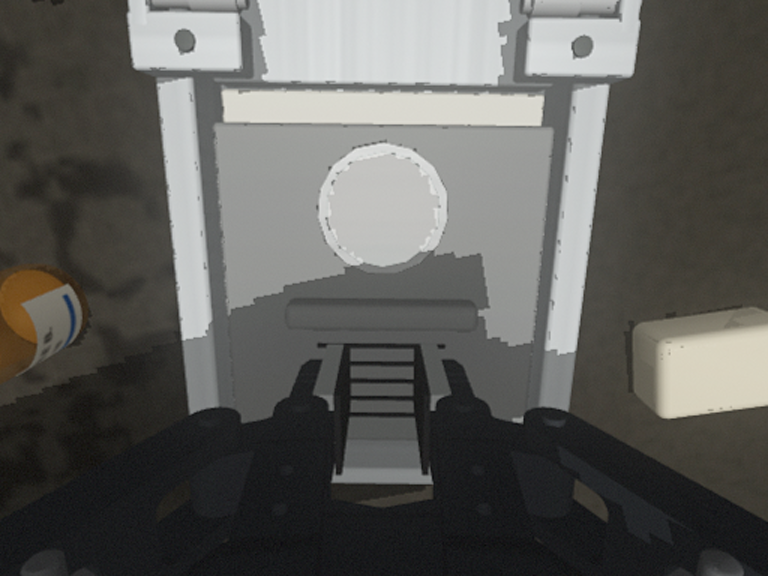

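View pics/s2.png

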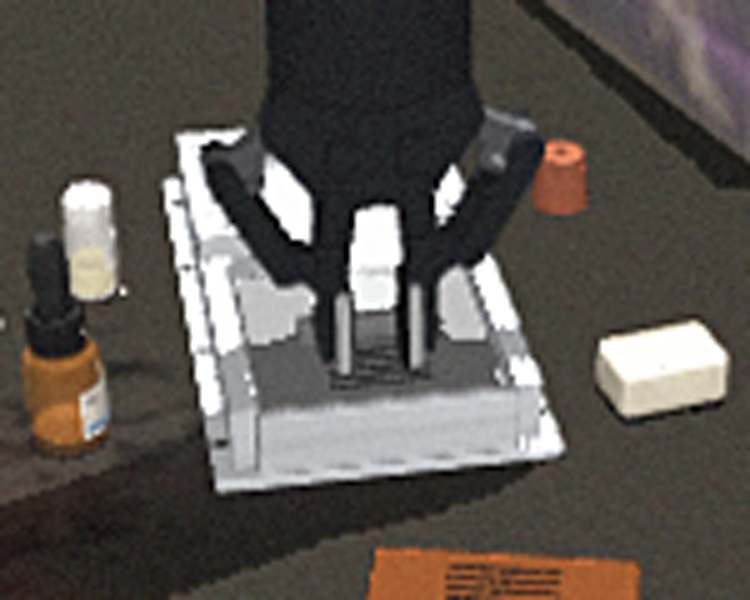

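Call:
move_arm(
  steps=[
    {"fingers": 20,"translation": [0.6,3,0],"turn": 0},
    {"fingers": 20,"translation": [0.6,3,0],"turn": 0},
    {"fingers": 20,"translation": [0.6,3,0],"turn": 0},
    {"fingers": 20,"translation": [0.6,3,0],"turn": 0},
    {"fingers": 20,"translation": [0,0,0],"turn": 0},
  ],
)

```text
t: 4.3
eef_pos: [0.5423, 0.0071, 0.028]
tool_rot: [0.003, 0.995, -0.102, 0.001]
contact_force: [-6.0, -14.0, 29.4]
gripper_width: 0.236
```

Run:
```python
from h import *
o=get_obs(); print(o["t"],o["eef_pos"],o["contact_force"])
im=read_camera("wrist"); cv2.imwrite("pics/w3.png",cv2.resize(im,None,fx=1.5,fy=1.5,interpolation=cv2.INTER_CUBIC))
```

```text
4.3 [0.54233371 0.00713566 0.02799955] [ -6.02842598 -14.01063648  29.3528744 ]
```

View pics/w3.png

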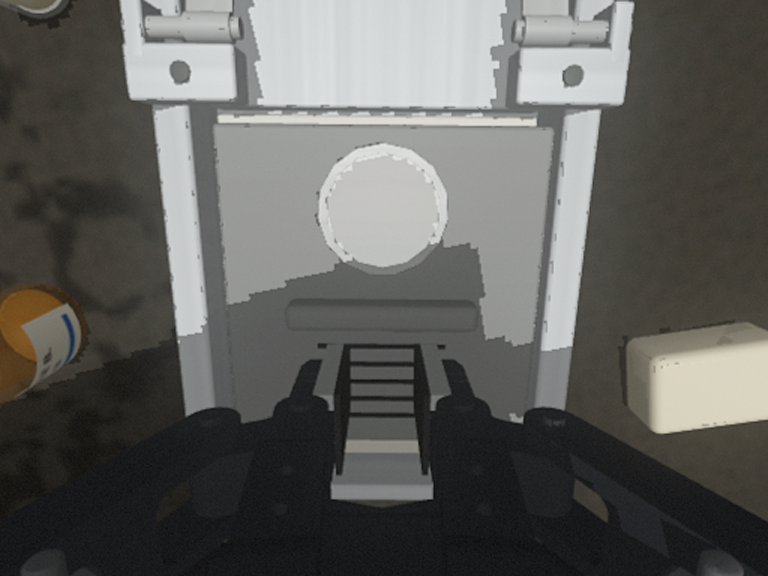

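Call:
move_arm(
  steps=[
    {"fingers": 20,"translation": [0.6,3,0],"turn": 0},
    {"fingers": 20,"translation": [0.6,3,0],"turn": 0},
    {"fingers": 20,"translation": [0.6,3,0],"turn": 0},
    {"fingers": 20,"translation": [0.6,3,0],"turn": 0},
    {"fingers": 20,"translation": [0.6,3,0],"turn": 0},
    {"fingers": 20,"translation": [0.6,3,0],"turn": 0},
    {"fingers": 20,"translation": [0,0,0],"turn": 0},
  ],
)

```text
t: 5.22
eef_pos: [0.5469, 0.0252, 0.0281]
tool_rot: [0.002, 0.995, -0.102, 0.002]
contact_force: [-3.9, -13.5, 27.4]
gripper_width: 0.231
```

Run:
```python
from h import *
o=get_obs(); print(o["t"],o["eef_pos"],o["contact_force"])
im=read_camera("wrist"); cv2.imwrite("pics/w4.png",cv2.resize(im,None,fx=1.5,fy=1.5,interpolation=cv2.INTER_CUBIC))
s=read_camera("side");cv2.imwrite("pics/s4.png",cv2.resize(s[150:270,190:340],None,fx=5,fy=5,interpolation=cv2.INTER_CUBIC))
```

```text
5.225 [0.54685568 0.02522708 0.02806648] [ -3.94994033 -13.53001921  27.35239943]
```

View pics/w4.png

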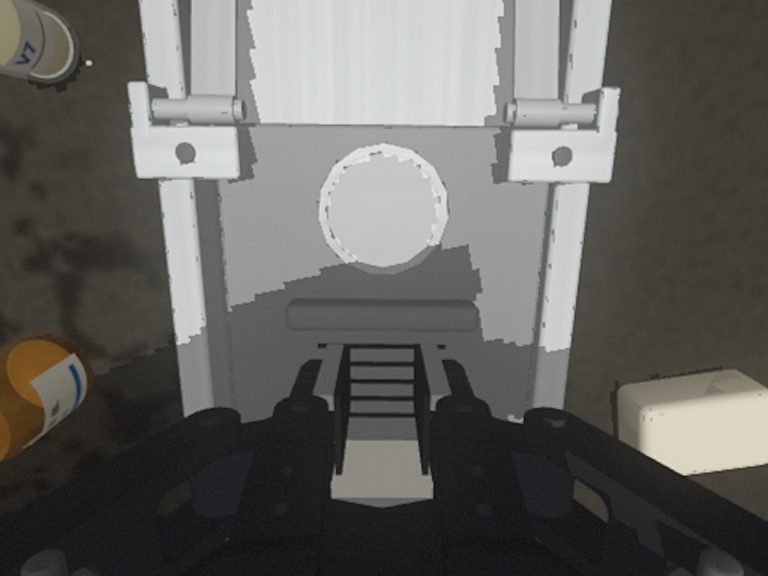

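The carrier's front edge is under both lugs (row 126, past the lug bars). Carrying on while pressed.

Call:
move_arm(
  steps=[
    {"fingers": 20,"translation": [0.6,3,0],"turn": 0},
    {"fingers": 20,"translation": [0.6,3,0],"turn": 0},
    {"fingers": 20,"translation": [0.6,3,0],"turn": 0},
    {"fingers": 20,"translation": [0.6,3,0],"turn": 0},
    {"fingers": 20,"translation": [0.6,3,0],"turn": 0},
    {"fingers": 20,"translation": [0.6,3,0],"turn": 0},
    {"fingers": 20,"translation": [0.6,3,0],"turn": 0},
    {"fingers": 20,"translation": [0.6,3,0],"turn": 0},
    {"fingers": 20,"translation": [0,0,0],"turn": 0},
  ],
)

```text
t: 6.45
eef_pos: [0.5519, 0.0498, 0.028]
tool_rot: [0.002, 0.995, -0.102, 0.002]
contact_force: [-2.4, -13.1, 25.5]
gripper_width: 0.235
```

Run:
```python
from h import *
o=get_obs(); print(o["t"],o["eef_pos"],o["contact_force"])
im=read_camera("wrist"); cv2.imwrite("pics/w5.png",cv2.resize(im,None,fx=1.5,fy=1.5,interpolation=cv2.INTER_CUBIC))
```

```text
6.45 [0.55191453 0.04978503 0.02799643] [ -2.41814616 -13.13173084  25.54586941]
```

View pics/w5.png

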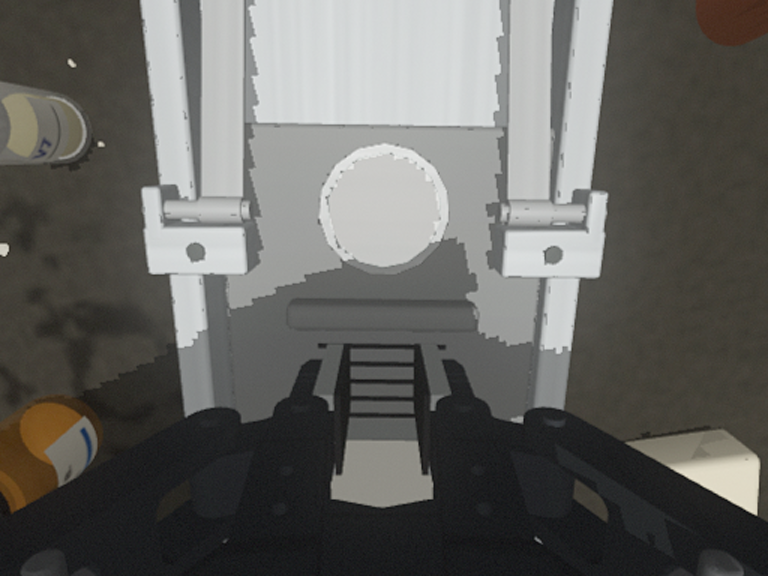

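Call:
move_arm(
  steps=[
    {"fingers": 20,"translation": [0.5,3,-0.1],"turn": 0},
    {"fingers": 20,"translation": [0.5,3,-0.1],"turn": 0},
    {"fingers": 20,"translation": [0.5,3,-0.1],"turn": 0},
    {"fingers": 20,"translation": [0.6,3,-0.1],"turn": 0},
    {"fingers": 20,"translation": [0.6,3,-0.1],"turn": 0},
    {"fingers": 20,"translation": [0.6,3,-0.1],"turn": 0},
    {"fingers": 20,"translation": [0.6,3,0],"turn": 0},
    {"fingers": 20,"translation": [0.6,3,0],"turn": 0},
    {"fingers": 20,"translation": [0.6,3,0],"turn": 0},
    {"fingers": 20,"translation": [0.6,3,0],"turn": 0},
  ],
)

```text
t: 7.75
eef_pos: [0.5575, 0.0764, 0.0277]
tool_rot: [0.004, 0.995, -0.103, 0.002]
contact_force: [-4.3, -17.2, 29.5]
gripper_width: 0.236
```

Run:
```python
from h import *
o=get_obs(); print(o["t"],o["eef_pos"],o["contact_force"])
im=read_camera("wrist"); cv2.imwrite("pics/w6.png",cv2.resize(im,None,fx=1.5,fy=1.5,interpolation=cv2.INTER_CUBIC))
```

```text
7.75 [0.55746445 0.07641262 0.02767328] [ -4.29811423 -17.22244201  29.52453459]
```

View pics/w6.png

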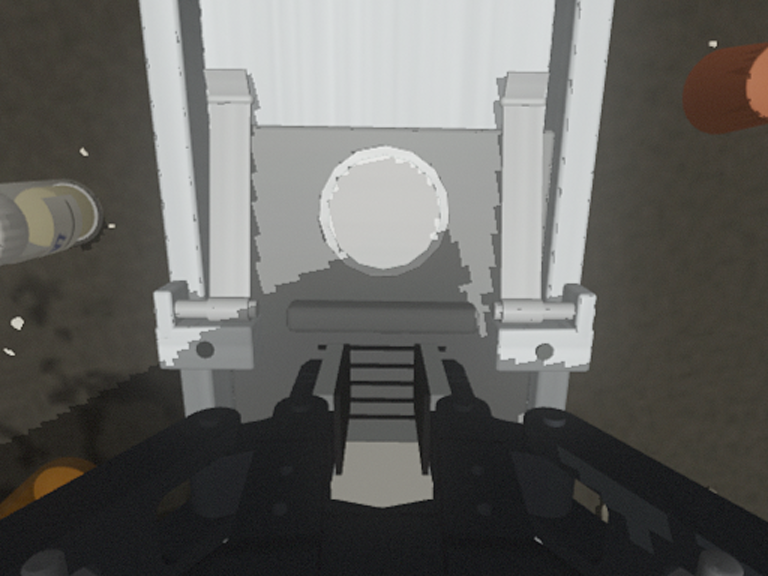

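Call:
move_arm(
  steps=[
    {"fingers": 20,"translation": [0.6,3,0],"turn": 0},
    {"fingers": 20,"translation": [0.6,3,0],"turn": 0},
    {"fingers": 20,"translation": [0.6,3,-0.2],"turn": 0},
    {"fingers": 20,"translation": [0.6,3,-0.2],"turn": 0},
    {"fingers": 20,"translation": [0.6,3,-0.2],"turn": 0},
    {"fingers": 20,"translation": [0.6,3,0],"turn": 0},
    {"fingers": 20,"translation": [0.6,3,0],"turn": 0},
    {"fingers": 20,"translation": [0,0,0],"turn": 0},
  ],
)

```text
t: 8.8
eef_pos: [0.5612, 0.0928, 0.0275]
tool_rot: [0.006, 0.994, -0.105, 0.001]
contact_force: [-6.8, -26.5, 37.2]
gripper_width: 0.238
```

Run:
```python
from h import *
o=get_obs(); print(o["t"],o["eef_pos"],o["contact_force"])
im=read_camera("wrist"); cv2.imwrite("pics/w7.png",cv2.resize(im,None,fx=1.5,fy=1.5,interpolation=cv2.INTER_CUBIC))
```

```text
8.8 [0.56123622 0.092827   0.02754436] [ -6.83912076 -26.45483669  37.1909499 ]
```

View pics/w7.png

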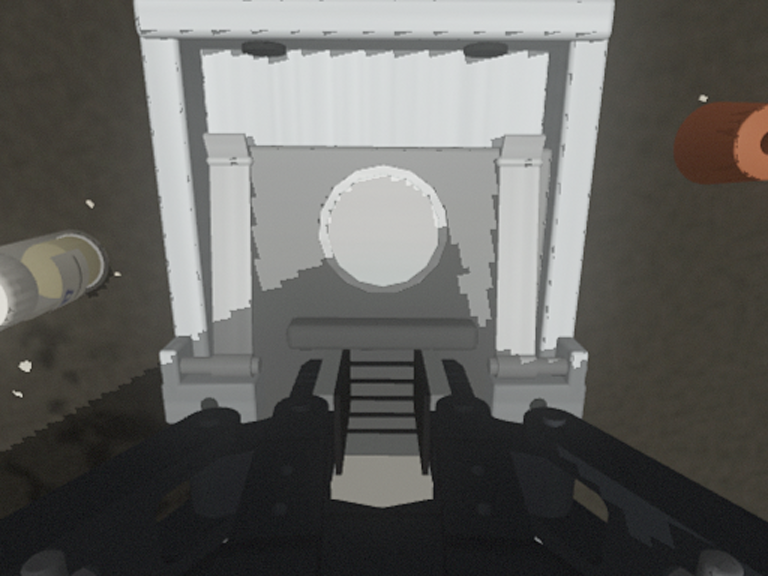

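The tip has crept up to the ridge, and the front is meeting the leaf springs (row 150). I'll ease the pressure a little and keep pushing.

Call:
move_arm(
  steps=[
    {"fingers": 20,"translation": [0.6,3,0.2],"turn": 0},
    {"fingers": 20,"translation": [0.6,3,0.2],"turn": 0},
    {"fingers": 20,"translation": [0.6,3,0.2],"turn": 0},
    {"fingers": 20,"translation": [0,0,0],"turn": 0},
  ],
)

```text
t: 9.35
eef_pos: [0.5636, 0.1055, 0.0276]
tool_rot: [0.004, 0.995, -0.104, 0.002]
contact_force: [-4.1, -21.4, 29.3]
gripper_width: 0.237
```

Run:
```python
from h import *
o=get_obs(); print(o["t"],o["eef_pos"],o["contact_force"])
im=read_camera("wrist"); cv2.imwrite("pics/w8.png",cv2.resize(im,None,fx=1.5,fy=1.5,interpolation=cv2.INTER_CUBIC))
```

```text
9.35 [0.5636145  0.10552028 0.02756103] [ -4.10859394 -21.37533622  29.27438604]
```

View pics/w8.png

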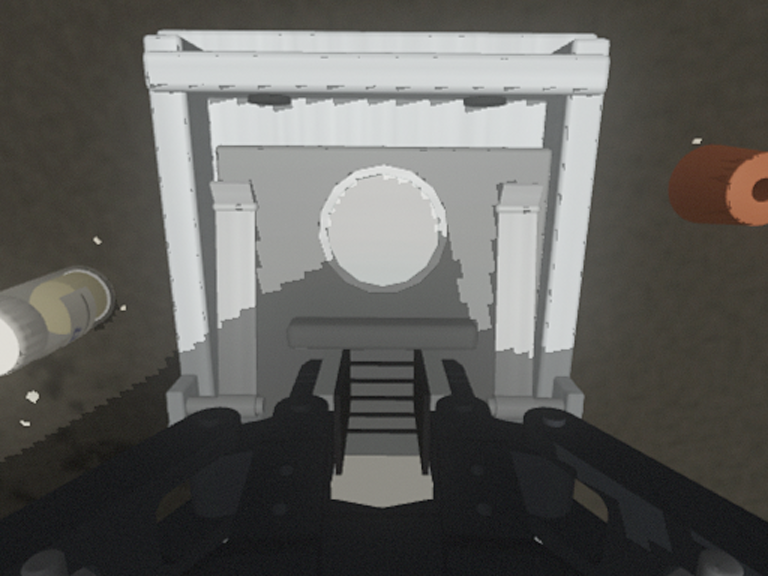

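Call:
move_arm(
  steps=[
    {"fingers": 20,"translation": [0.6,3,0],"turn": 0},
    {"fingers": 20,"translation": [0.6,3,0],"turn": 0},
    {"fingers": 20,"translation": [0.6,3,0],"turn": 0},
    {"fingers": 20,"translation": [0.4,2,0],"turn": 0},
    {"fingers": 20,"translation": [0,0,0],"turn": 0},
  ],
)

```text
t: 10.02
eef_pos: [0.5655, 0.1164, 0.0272]
tool_rot: [0.004, 0.995, -0.104, 0.001]
contact_force: [-3.2, -21.2, 27.8]
gripper_width: 0.236
```

Run:
```python
from h import *
o=get_obs(); print(o["t"],o["eef_pos"],o["contact_force"])
im=read_camera("wrist"); cv2.imwrite("pics/w9.png",cv2.resize(im,None,fx=1.5,fy=1.5,interpolation=cv2.INTER_CUBIC))
```

```text
10.025 [0.5654727  0.11643323 0.02717389] [ -3.15240471 -21.19210246  27.79881994]
```

View pics/w9.png

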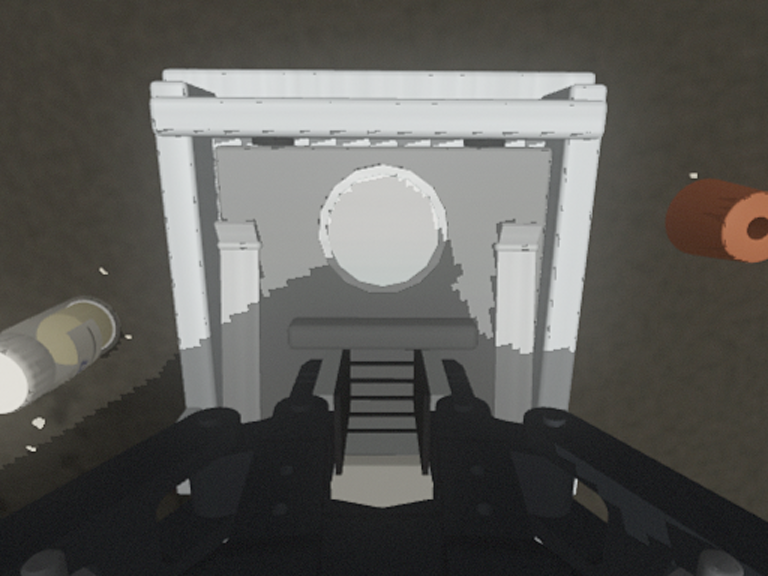

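Call:
move_arm(
  steps=[
    {"fingers": 20,"translation": [0.4,2,0],"turn": 0},
    {"fingers": 20,"translation": [0.4,2,0],"turn": 0},
    {"fingers": 20,"translation": [0,0,0],"turn": 0},
  ],
)

```text
t: 10.45
eef_pos: [0.5655, 0.1166, 0.0272]
tool_rot: [0.007, 0.994, -0.105, 0.0]
contact_force: [-6.0, -29.3, 32.4]
gripper_width: 0.237
```

Call:
move_arm(
  steps=[
    {"fingers": 20,"translation": [0.4,2,0],"turn": 0},
    {"fingers": 20,"translation": [0.4,2,0],"turn": 0},
    {"fingers": 20,"translation": [0,0,0],"turn": 0},
  ],
)

```text
t: 10.82
eef_pos: [0.5655, 0.1167, 0.0271]
tool_rot: [0.009, 0.994, -0.106, -0.001]
contact_force: [-9.4, -37.2, 37.1]
gripper_width: 0.235
```

Run:
```python
from h import *
o=get_obs(); print(o["t"],o["eef_pos"],o["contact_force"])
im=read_camera("wrist"); cv2.imwrite("pics/w10.png",cv2.resize(im,None,fx=1.5,fy=1.5,interpolation=cv2.INTER_CUBIC))
s=read_camera("side");cv2.imwrite("pics/s10.png",cv2.resize(s[130:270,190:340],None,fx=4,fy=4,interpolation=cv2.INTER_CUBIC))
```

```text
10.825 [0.56548088 0.11673985 0.02714821] [ -9.37361042 -37.1593472   37.13243056]
```

View pics/w10.png

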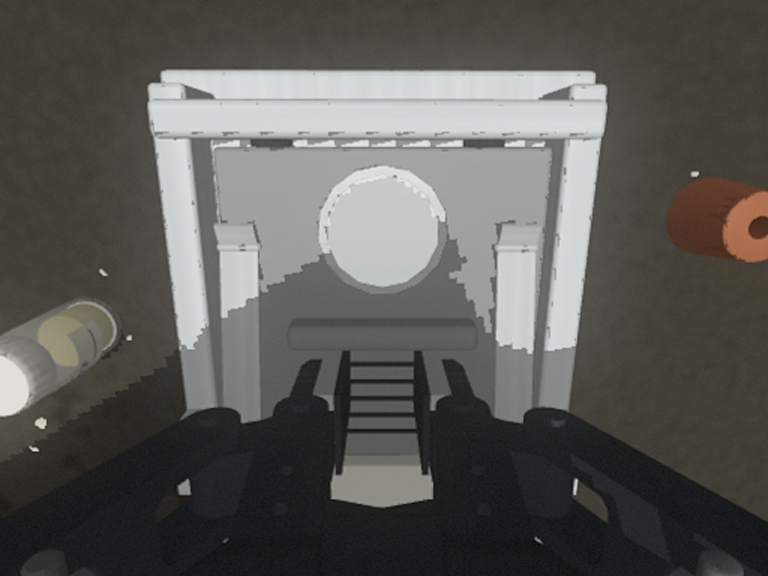

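View pics/s10.png

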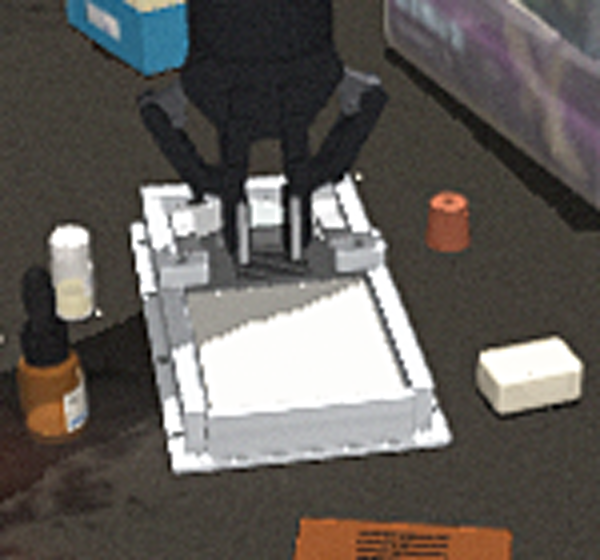

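At y 116.7 mm the push rose from 21 to 37 N without movement, so the carrier is against the end stop. I'll relax the push first, then check before lifting.

Call:
move_arm(
  steps=[
    {"fingers": 20,"translation": [-1,-5,0],"turn": 0},
    {"fingers": 20,"translation": [-1,-5,0.5],"turn": 0},
    {"fingers": 20,"translation": [-0.6,-3,0.5],"turn": 0},
    {"fingers": 20,"translation": [0,0,0],"turn": 0},
  ],
)

```text
t: 11.42
eef_pos: [0.5654, 0.1165, 0.0272]
tool_rot: [0.001, 0.995, -0.102, 0.002]
contact_force: [1.9, -10.0, 10.7]
gripper_width: 0.231
```

Call:
move_arm(
  steps=[
    {"fingers": 20,"translation": [0,-1,1],"turn": 0},
    {"fingers": 20,"translation": [0,-1,1],"turn": 0},
    {"fingers": 20,"translation": [0,0,4],"turn": 0},
    {"fingers": 20,"translation": [0,-2,8],"turn": 0},
    {"fingers": 20,"translation": [0,0,20],"turn": 0},
    {"fingers": 20,"translation": [0,0,25],"turn": 0},
    {"fingers": 20,"translation": [0,-20,40],"turn": 0},
    {"fingers": 20,"translation": [0,-40,40],"turn": 0},
    {"fingers": 20,"translation": [0,-30,20],"turn": 0},
    {"fingers": 20,"translation": [0,0,0],"turn": 0},
  ],
)

```text
t: 12.68
eef_pos: [0.5643, 0.0253, 0.1876]
tool_rot: [-0.001, 0.995, -0.101, 0.003]
contact_force: [0.3, 0.3, -0.4]
gripper_width: 0.234
```

Run:
```python
from h import *
o=get_obs(); print(o["t"],o["eef_pos"],o["contact_force"])
im=read_camera("wrist"); cv2.imwrite("pics/w11r.png",im); cv2.imwrite("pics/w11.png",cv2.resize(im,None,fx=1.5,fy=1.5,interpolation=cv2.INTER_CUBIC))
s=read_camera("side");cv2.imwrite("pics/s11.png",cv2.resize(s[150:270,190:330],None,fx=5,fy=5,interpolation=cv2.INTER_CUBIC))
s=read_camera("scene");cv2.imwrite("pics/c11.png",cv2.resize(s[170:280,140:300],None,fx=5,fy=5,interpolation=cv2.INTER_CUBIC))
```

```text
12.675 [0.56432107 0.02527448 0.18761506] [ 0.31448938  0.29282571 -0.44227619]
```

View pics/w11.png

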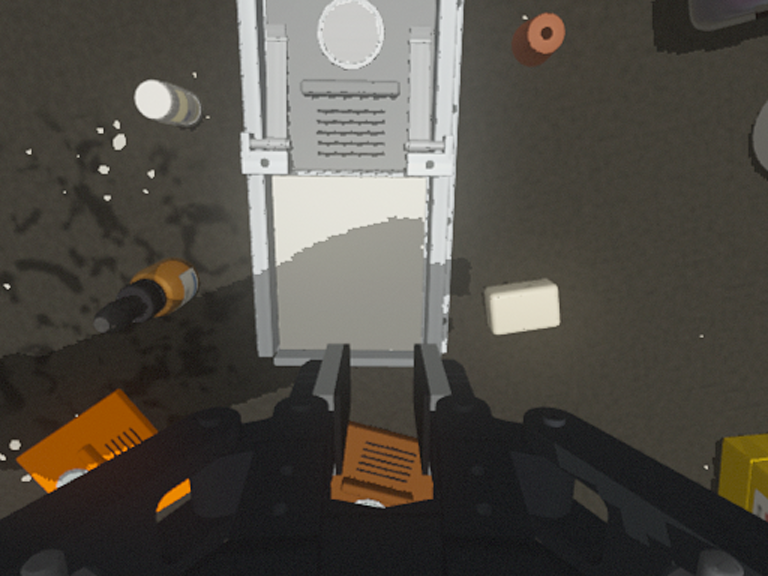

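View pics/s11.png

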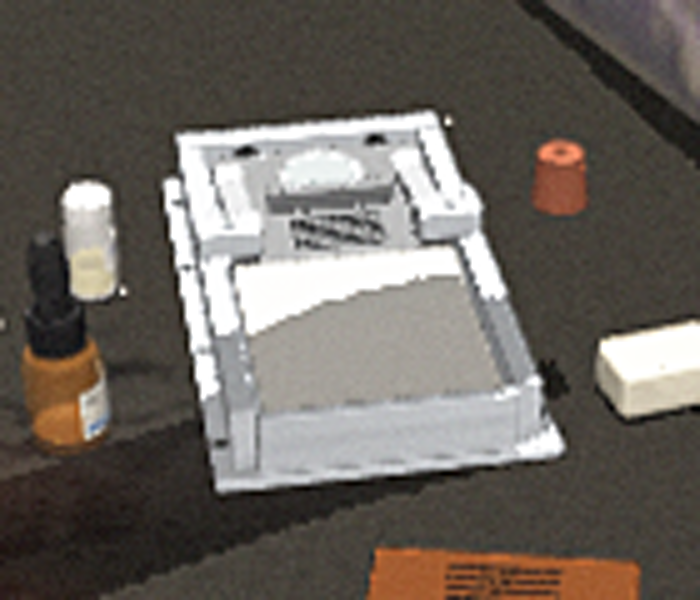

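View pics/c11.png

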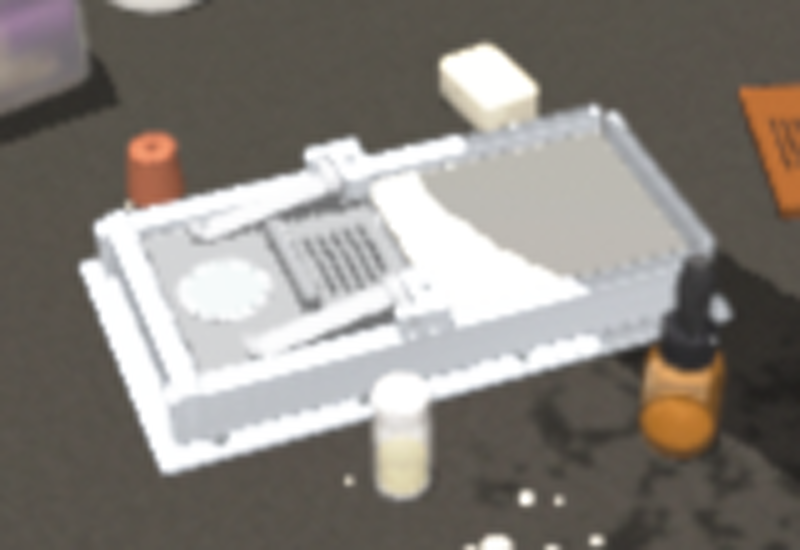

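Run:
```python
from h import *
a=np.radians(78.5);u=np.array([np.cos(a),np.sin(a)]);v=np.array([-u[1],u[0]])
O=193*u-528.5*v
def W(x,y,z): return np.append(O+x*u+y*v,z)/1000
for n in ["side","scene","wrist"]:
    im={"side":"s","scene":"c"}.get(n)
    im=read_camera(n); x0,y0,w,h,f={"side":(210,165,100,90,7),"scene":(145,180,145,90,5),"wrist":(140,0,190,250,2.4)}[n]
    c=cv2.resize(im[y0:y0+h,x0:x0+w],None,fx=f,fy=f,interpolation=cv2.INTER_CUBIC)
    def L(pts,col):
        p=(proj(n,[W(*q) for q in pts])-[x0,y0]+.5)*f
        cv2.polylines(c,[np.round(p*8).astype(np.int32)],True,col,1,cv2.LINE_AA,3)
    L([(-114,50,28),(-114,-50,28),(-1,-50,28),(-1,50,28)],(0,200,0))
    L([(-114,50,20),(-114,-50,20),(-1,-50,20),(-1,50,20)],(0,0,255))
    L([(2,48,27),(2,-48,27),(102,-48,27),(102,48,27)],(255,0,0))
    L([(44,28,37),(44,-28,37),(52,-28,37),(52,28,37)],(255,0,255))
    cv2.imwrite(f"pics/ov_{n}.png",c)
```

```text
(no output)
```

View pics/ov_wrist.png

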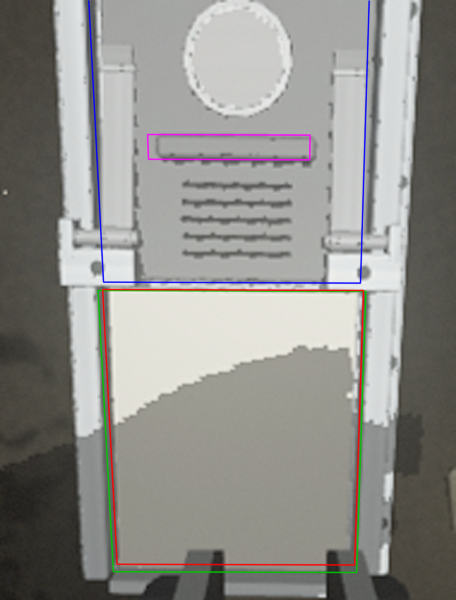

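View pics/ov_side.png

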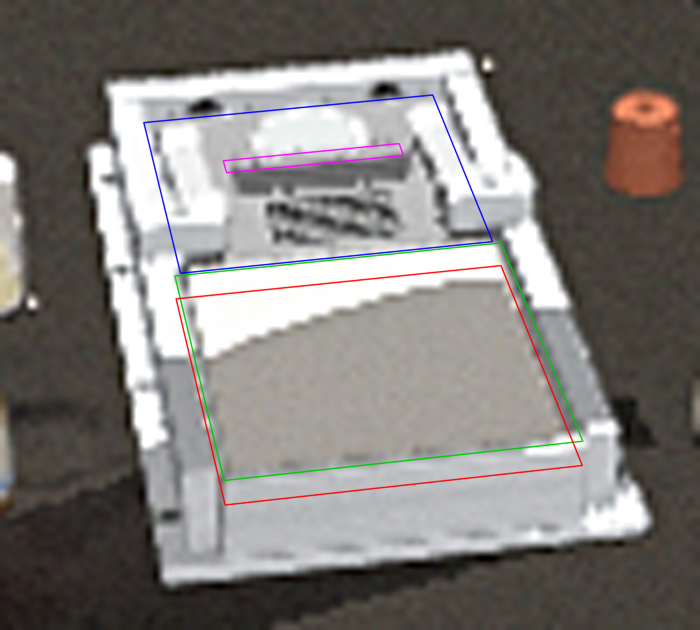

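View pics/ov_scene.png

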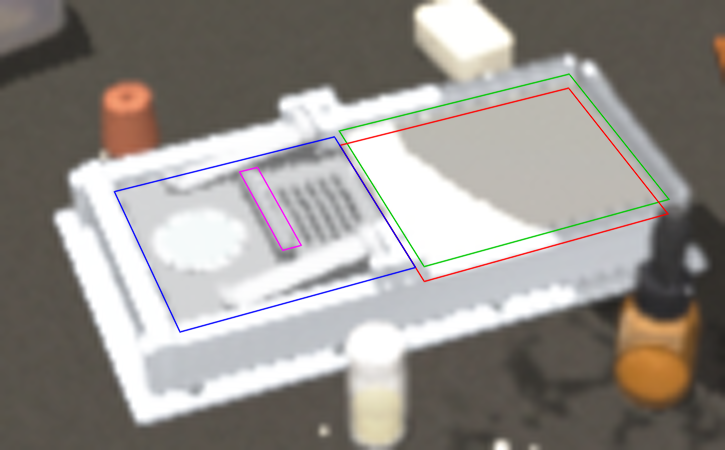

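Run:
```python
from h import *
s=read_camera("side"); print(get_obs()["t"])
a=cv2.imread("pics/side0.png")
def crop(im): return cv2.resize(im[205:255,215:305],None,fx=8.3,fy=4.6*1.2,interpolation=cv2.INTER_NEAREST)
b=cv2.resize(cv2.imread("pics/s4.png"),(150,120),interpolation=cv2.INTER_AREA); full=np.zeros_like(s); full[150:270,190:340]=b
cv2.imwrite("pics/cmp.png",np.vstack([crop(full),crop(s)]))
```

```text
13.025
```

View pics/cmp.png

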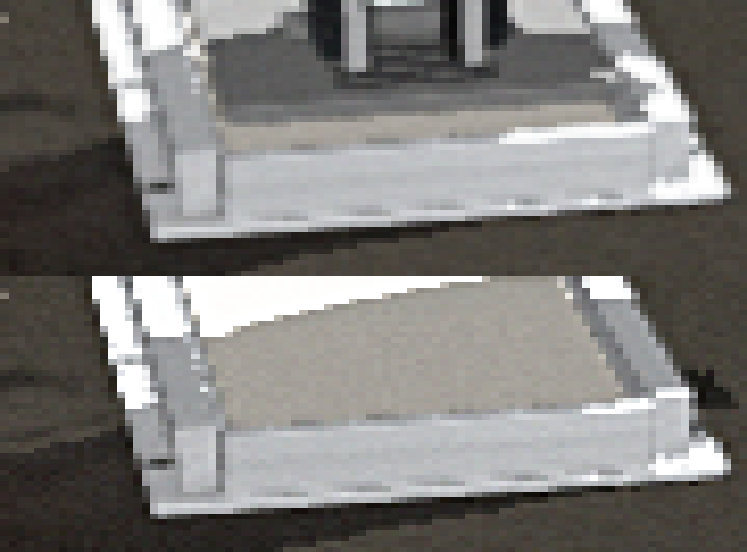

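Run:
```python
from h import *
s=read_camera("side"); c=cv2.resize(s[178:215,222:298],None,fx=10,fy=10,interpolation=cv2.INTER_NEAREST)
cv2.imwrite("pics/z.png",c)
w=cv2.imread("pics/w11r.png"); cv2.imwrite("pics/zw.png",cv2.resize(w[85:135,155:310],None,fx=5,fy=5,interpolation=cv2.INTER_NEAREST))
```

```text
(no output)
```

View pics/z.png

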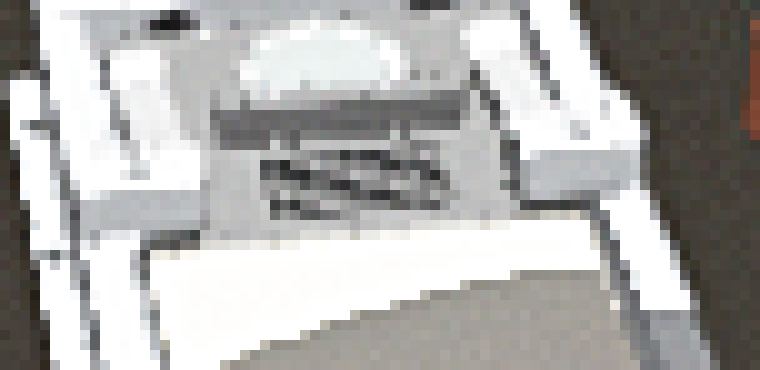

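View pics/zw.png

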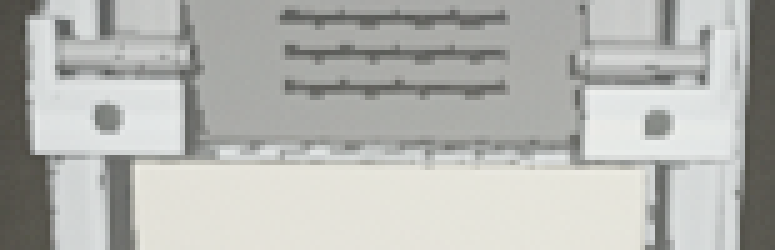

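The side view shows the platform top meeting the carrier's rear edge with no rear face showing, so the platform is up. One last look at the stop end from above.

Call:
move_arm(
  steps=[
    {"fingers": 20,"translation": [0,40,0],"turn": 0},
    {"fingers": 20,"translation": [0,40,0],"turn": 0},
    {"fingers": 20,"translation": [0,30,0],"turn": 0},
    {"fingers": 20,"translation": [0,0,0],"turn": 0},
    {"fingers": 20,"translation": [0,0,0],"turn": 0},
  ],
)

```text
t: 13.7
eef_pos: [0.5626, 0.1363, 0.1843]
tool_rot: [0.0, 0.995, -0.1, -0.0]
contact_force: [0.2, -0.2, 0.1]
gripper_width: 0.239
```

Run:
```python
from h import *
o=get_obs(); print(o["t"],o["eef_pos"])
w=read_camera("wrist"); cv2.imwrite("pics/w12.png",cv2.resize(w[30:260,110:350],None,fx=2.5,fy=2.5,interpolation=cv2.INTER_CUBIC))
```

```text
13.7 [0.56258409 0.13628527 0.18434239]
```

View pics/w12.png

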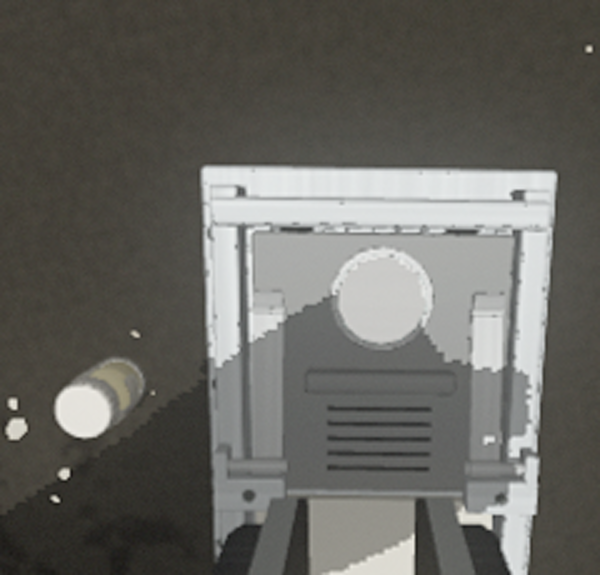

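The front edge (row 233) touches both dark bumpers, the leaves lie on the carrier, and the gripper is well clear.

```bash
python3 -c "
from station import *
print(hand_in())"
```

```text
the job is handed in; nothing more can be done
None
```

The carrier is loaded and fully home against the end stop. I handed the job in with the clock at about 14 s.

I pressed the carrier down on the bare pad with about 30 N until the platform was fully down. I then slid it about 112 mm under the lugs and leaf springs. At the stop, the push rose from 21 to 37 N with no further movement. After that I eased the push and lifted away.

- **Carrier position:** in the last wrist image its front edge touches both bumpers and both leaf springs lie on it.
- **Platform:** it looks raised, because the side view shows no carrier rear face above it. I had no direct reading of the joint. Projected outlines of the raised and lowered platform, drawn to check its height, didn't settle it, since a fixed rear wall hides the platform's edge.
- **Surroundings:** the small things beside the stage still stand where they were, the brown and orange look-alikes were never approached, and the gripper ended clear with no contact force.
- **Disagreement:** the carrier sits about 2 mm to the stage's right side, which is within the channel's play and the camera calibration error.

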